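# Set the sensor stand-off over the copper shoe

## Task

One of the rig's two nests holds the grooved copper shoe, the other a flat setting bar: work only at the station with the shoe. Grip the upright revolving handle of that station's handwheel, wind it clockwise (seen from above) until the sensor slide is down on its stop, then back the wheel off exactly two full turns and finish still gripping the handle there, keeping the wheel still so the setting does not creep while the reading is taken. Do not turn the other wheel, and leave the shoe, the bar and the loose parts on the counter where they are.

Things in the scene. Friction and masses are not known exactly. Their poses are not given: they have to be found in the camera images.
- rig: Two-station inspection rig, fixed: cast base plate 210 x 400 x 18 mm, stations 115 mm either side of its middle. Each has a column with an upright dovetail slide, a carriage with a sprung sensor, a handwheel on top (rig x = -39 mm) and a steel nest under the sensor (rig x = +45 mm). Origin: middle of the base's underside; x from columns to nests (away from the robot at yaw 0), y to the left station, z up.
- hub_left (a point): Centre line of the left handwheel (the station on the rig's +y side), fixed to the rig; the point lies at the height of the middle of its handle, 241 mm above the counter. The wheel (100 mm outside diameter, rim top 211 mm and hub top 213 mm above the counter) turns about the upright line through this point.
- hub_right (a point): Centre line of the right handwheel (the station on the rig's -y side), fixed to the rig; the point lies at the height of the middle of its handle, 241 mm above the counter. The wheel (100 mm outside diameter, rim top 211 mm and hub top 213 mm above the counter) turns about the upright line through this point.
- handle_left: The left wheel's revolving handle: an upright black round grip, 18 to 19 mm in diameter, 54 mm tall, on the rim 42 mm from the wheel's centre line; origin at its middle, 241 mm above the counter. It spins freely on its own upright pin, so a gripper holding it need not turn while carrying it round the circle. Nothing stands above it.
- handle_right: The right wheel's revolving handle: an upright black round grip, 18 to 19 mm in diameter, 54 mm tall, on the rim 42 mm from the wheel's centre line; origin at its middle, 241 mm above the counter. It spins freely on its own upright pin, so a gripper holding it need not turn while carrying it round the circle. Nothing stands above it.
- wheel_left (a joint): Angle of the left handwheel, rad: 0 at its closed stop (carriage down, goes no further), growing anticlockwise seen from above; a turn is 6.283 and lifts the carriage 3 mm; opens to 31.4. At 0 the handle points along the rig's +x from the wheel's centre. Starts 2.5 to 9.4 open and stays where it is left; drag at the handle about 1.5 N.
- wheel_right (a joint): Angle of the right handwheel, rad: 0 at its closed stop (carriage down, goes no further), growing anticlockwise seen from above; a turn is 6.283 and lifts the carriage 3 mm; opens to 31.4. At 0 the handle points along the rig's +x from the wheel's centre. Starts 2.5 to 9.4 open and stays where it is left; drag at the handle about 1.5 N.
- shoe_center (a point): Middle of the used copper shoe: a sooty copper U-channel, 108 mm long, 32 mm wide and 26 mm tall with a 20 mm wide groove along its top and slightly flared ends. It lies loose in one of the two nests, groove up, along the rig's y, its underside 38 mm above the counter; it stays there.
- bar_center (a point): Middle of the setting bar: a plain flat steel bar 108 x 32 x 14 mm without a groove, loose in the other nest; it stays there.
- pad1: Brass contact pad 28 x 46 x 9 mm with a low round boss, loose on the counter beyond the rig; origin at its underside; leave alone.
- pad2: A second brass contact pad like it, loose on the counter beyond the rig; origin at its underside; leave alone.
- gauge_pin: Blue anodised gauge pin, 70 mm tall, 22 mm in diameter at its foot, standing loose on the counter on the robot's side of the rig; origin at its underside; leave alone.

How it is judged:
By the outcome, as a careful person would: the job done as asked, in the order asked, and still so for the second after the job is handed in, while the arm keeps its last pose, push and grip.
It also fails if it takes over 69 s, if anything falls off the work surface, if the arm or the gripper's body presses on something with over 40 N, if the wrist force passes 120 N, or if a joint passes its speed limit or range.

## Robot

A 6-joint arm with a two-finger parallel gripper is mounted at the origin on the work surface. World frame = base frame: x ahead of the robot, y to its left, z up, the work surface at z = 0. Lengths are in mm, angles in degrees, forces in N, time in s.
With the tool pointing down it reaches from about 350 to 875 mm from the base axis. Payload 4.2 kg.
Tool frame: the origin (TCP) lies between the finger pads; the fingertips stand 19 mm ahead of it and the grasp point (between the pads) is the TCP; z points along the fingers, y is the direction in which the jaws open and shut (so a half turn about z gives the same grasp; the last joint's range is limited). The gripper opens to 85 mm and grips with 20 to 120 N. Pads are 22 mm wide; open, the fingers measure 114 mm over their backs; the gripper's body (76 mm by 85 mm) begins 54 mm behind the grasp point. The pads swing forward as they close: fully open they stand 13 mm farther back than shut.
Start: joints at [91.593, 22.042, 0.453, 0, -68.411, -14.817], TCP at [142.941, 608.414, 229.612] pointing down, gripper open.
Joint ranges: [-179.83, 179.83], [-69.29, 118.12], [-61.27, 80.66], [-181.25, 117.63], [-171.15, -9.14], [-177.46, 177.46]. Speed limits (degrees/s): [159.86, 159.86, 180, 180, 180, 180].

## Interface

Orientations are given as a 3x3 rotation matrix whose columns are the frame's x, y, z axes.
In Python, from bench import ctrl, camera, camera_info, trace, tip_of gives the robot as it stands.
- The arm moves only by the tool carry_out, never from a script. Its argument "targets" is a list of rows, each an object of numbers: "tx", "ty", "tz": the shift along the world's x, y, z each as a share of 0.15 m, from -1 to 1; "ax", "ay", "az": the turn, a rotation vector about the world's x, y, z each as a share of 360 degrees, from -1 to 1. A call has 1 to 10 rows; each row is the pose to reach, as a shift and turn from the pose measured when the call began, turning the shorter way round; what a row does not reach only later rows make up. A row lasts 1/8 s, in which the tool goes at most 62.5 mm and 10.7 degrees, less where a joint would pass 70% of its speed; a pose out of reach is approached as far as the arm can. A call with a number of a shift or a turn outside -1 to 1 is refused whole. A call with a gripper value outside its range is refused whole. "grip" is the closure, from -1 (fully open) to 1 (shut), so that 0 is half open, set as the call begins (left out, the last holds). The fingers move at their own pace and stop on an object; "force" is the grip in N (left out, the last holds). Time passes only in rows, so rows that repeat a pose let the fingers close. It gives the time, the measured TCP pose, the force and the opening at its end, in the units of the state.
- ctrl.state(): the state, without advancing time (a new reading comes with each control period).
- camera(name): name is "scene" or "top" or "wrist"; returns the picture (480x640x3 uint8, blue, green, red); there is no depth.
- camera_info(name): a dict with "fx", "fy", "cx", "cy" (pixels), "pose" (4x4, takes a point from camera to world coordinates); the wrist camera has in their place "mount" (4x4, takes a point from camera to tool coordinates, whose origin is the TCP and whose axes are the flange's). Camera axes: x right, y up, looking along -z (the intrinsics and any distortion apply to the point x, -y, -z); pixel columns grow to the right and rows downward; lengths in mm; the calibration is good to about 2 mm. The wrist camera is an equidistant fisheye: a pixel r from the principal point sees the ray r / f radians off the axis. A picture is of the moment at which its call begins: read the wrist's pose just before it. camera_info takes no time and is no camera call.
- ctrl.sign_off(): hands the job in, once; it reports no verdict.
Trained networks look in the newest picture that a camera, given by its name, has taken for a name from the list of things; names that differ only in an ending like _2 or _b are one class to them, and where a whole thing is asked for, a point or a joint stands for the part that bears it (a point fixed in the world has none). Each returns a list of dicts, best first, with "score" (0 to 1); they miss things now and then, are a little off and sometimes report something else, mostly with a low value. They report only what shows in the picture. A call takes as long as a camera call.
- trace(camera, thing): "mask" (480x640 bool, what is visible of it).
- tip_of(camera, thing): "xyz" ([x, y, z] in mm, in the coordinates of the camera as it stood for that picture, good to about 4 mm: a listed point, or the origin of a listed thing).
The state is a dict: "time": time; "q": joint angles; "dq": joint speeds; "tau": joint torques, N m; "ee_pos": TCP position; "eef_rot": TCP orientation; "ft_force": force on the tool from outside, world axes, zero at the start; "ft_torque": the same for the moment, N m; "width": finger opening in mm.
Only numpy, scipy, OpenCV 4.12 (cv2) and the standard library are available. Lean on these libraries where they do the work, as an engineer would, in place of code of your own. Each camera call takes 0.05 s, during which the arm holds its last target.

## Working session

There is one attempt and no reset: what is moved stays moved. The work goes in short steps, Python scripts to look and compute and a tool call to move; the robot and the scene stay as the last step left them, time stands still between calls to the robot, and variables do not carry over. Pictures are saved under pics/ and viewed, and the job is handed in when it is done.

Besides the shell and the picture viewer there is one more tool, called after "Call:" by a JSON object that holds its "method" and its "body", one argument or row to a line. carry_out: Moves the arm, as the interface text tells. Its arguments: {"type":"object","properties":{"targets":{"type":"array"},"grip":{"type":"number"},"force":{"type":"number"}},"required":["targets"]}

```bash
mkdir -p pics; ls
cat > h.py <<'E'
import numpy as np,cv2
from bench import ctrl,camera,camera_info,trace,tip_of
def w(cam,p):
    P=np.array(camera_info(cam)["pose"]);return P[:3,:3]@np.array(p)+P[:3,3]
def proj(cam,p):
    i=camera_info(cam);P=np.linalg.inv(np.array(i["pose"]));c=P[:3,:3]@np.array(p,float)+P[:3,3]
    return i["cx"]+i["fx"]*c[0]/-c[2], i["cy"]+i["fy"]*(-c[1])/-c[2]
E
python3 - <<'E'
from h import *
for c in ("scene","top"):
    im=camera(c);cv2.imwrite(f"pics/{c}1.png",im)
    print(c,{k:np.round(v,2).tolist() for k,v in camera_info(c).items()})
    for t in ["hub_left","hub_right","handle_left","handle_right","shoe_center","bar_center","gauge_pin","rig"]:
        print(t,[(round(d["score"],2),np.round(w(c,d["xyz"])).tolist()) for d in tip_of(c,t)[:3]])
print(ctrl.state())
E
```

```text
pics
scene {'fx': 621.05, 'fy': 621.05, 'cx': 320.71, 'cy': 236.8, 'pose': [[0.77, -0.36, 0.52, 1041.73], [0.63, 0.45, -0.63, -500.45], [-0.01, 0.82, 0.58, 672.61], [0.0, 0.0, 0.0, 1.0]]}
hub_left [(0.69, [472.0, 121.0, 243.0])]
hub_right [(0.76, [467.0, -113.0, 246.0])]
handle_left [(0.83, [445.0, 96.0, 239.0])]
handle_right [(0.58, [431.0, -104.0, 239.0])]
shoe_center [(0.72, [552.0, -115.0, 53.0]), (0.68, [472.0, 122.0, 245.0])]
bar_center []
gauge_pin [(0.6, [380.0, 28.0, -5.0])]
rig [(0.6, [514.0, 5.0, -0.0])]
top {'fx': 525.17, 'fy': 525.17, 'cx': 314.34, 'cy': 244.44, 'pose': [[0.01, 0.99, -0.12, 482.6], [-1.0, 0.01, 0.01, 59.68], [0.01, 0.12, 0.99, 1062.73], [0.0, 0.0, 0.0, 1.0]]}
hub_left [(0.62, [473.0, 122.0, 241.0])]
hub_right [(0.66, [467.0, -111.0, 242.0])]
handle_left [(0.69, [438.0, 90.0, 240.0]), (0.62, [471.0, 123.0, 240.0])]
handle_right [(0.45, [424.0, -103.0, 243.0]), (0.38, [657.0, -71.0, 0.0]), (0.35, [509.0, 6.0, 0.0])]
shoe_center [(0.83, [552.0, -113.0, 51.0])]
bar_center [(0.7, [554.0, 114.0, 45.0])]
gauge_pin [(0.64, [373.0, 29.0, -3.0])]
rig [(0.73, [510.0, 2.0, -0.0]), (0.41, [658.0, -71.0, 5.0])]
{'time': 0.9, 'q': array([ 9.15925310e+01,  2.20401040e+01,  4.53434177e-01, -5.58466876e-05,
       -6.84093037e+01, -1.48180470e+01]), 'dq': array([-0.05765942,  0.12384796,  0.10362923, -0.05459018,  0.07790764,
        0.05419963]), 'tau': array([ 7.16450677e-05, -3.92077267e+01,  1.88624507e+01,  4.19084072e+00,
       -2.35723619e-04,  7.27531955e-06]), 'ee_pos': array([142.94596487, 608.42630633, 229.63407849]), 'eef_rot': array([[ 9.73477031e-01, -2.28784768e-01, -2.85899911e-06],
       [-2.28784768e-01, -9.73477029e-01,  7.02224521e-05],
       [-1.88489974e-05, -6.77058488e-05, -9.99999998e-01]]), 'ft_force': array([-0.67509363, -0.10671737, -0.16627207]), 'ft_torque': array([-0.00302371,  0.03844139,  0.02161563]), 'width': 85.52969901646496}
```

View pics/scene1.png

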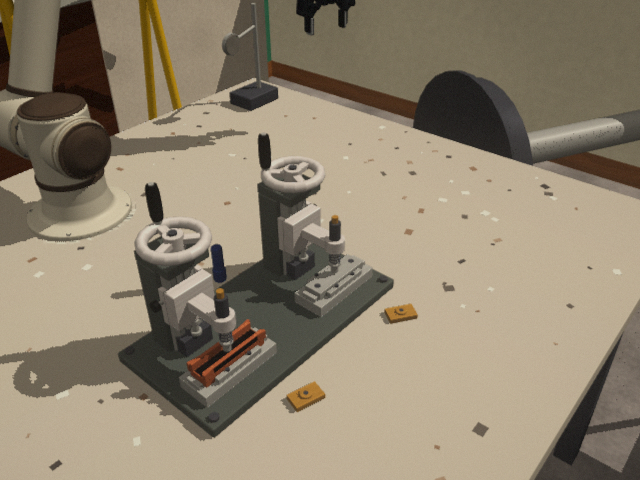

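View pics/top1.png

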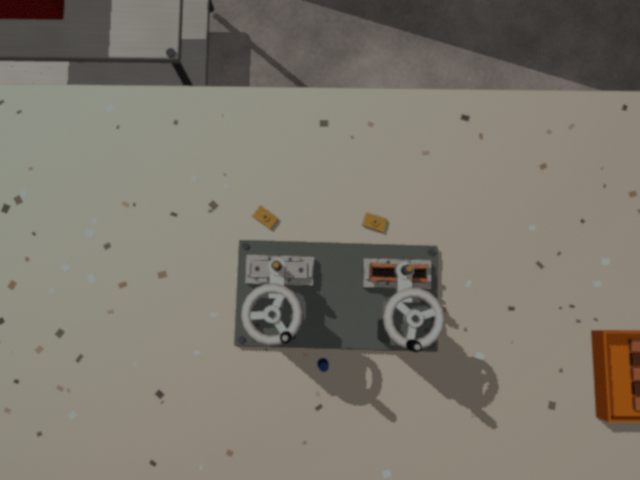

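Shoe (copper, px ~400,272 top) is at the right station; its handle is at px (414,346), pointing towards the robot. Next I'll refine the wheel centre and handle positions.

Run:
```python
from h import *
im=cv2.imread("pics/top1.png")
for nm,h,yr in (("R",(467,-112),1),("L",(472.5,121.5),1)):
    for z in (205,213): print(nm,z,np.round(proj("top",(*h,z)),1), np.round(proj("scene",(*h,z)),1))
print("handle R top", proj("top",(426,-104,268)),proj("scene",(426,-104,268)),proj("scene",(426,-104,214)))
cv2.imwrite("pics/crop.png",cv2.resize(im[270:370,370:460],None,fx=6,fy=6,interpolation=cv2.INTER_CUBIC))
s=cv2.imread("pics/scene1.png")
cv2.imwrite("pics/crop2.png",cv2.resize(s[170:290,110:230],None,fx=5,fy=5,interpolation=cv2.INTER_CUBIC))
```

```text
R 205 [413.9 318.9] [172.2 237.3]
R 213 [414.9 319. ] [171.3 232.2]
L 205 [269.8 314.4] [293.4 170.6]
L 213 [269.4 314.4] [293.2 166. ]
handle R top (np.float64(417.4097428419944), np.float64(347.4313424858179)) (np.float64(149.4686382006191), np.float64(183.26309705959736)) (np.float64(156.11431362154957), np.float64(218.10010562901772))
```

View pics/crop.png

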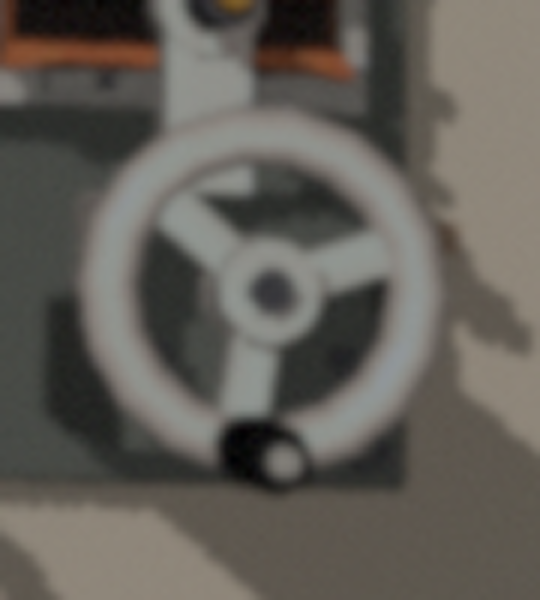

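View pics/crop2.png

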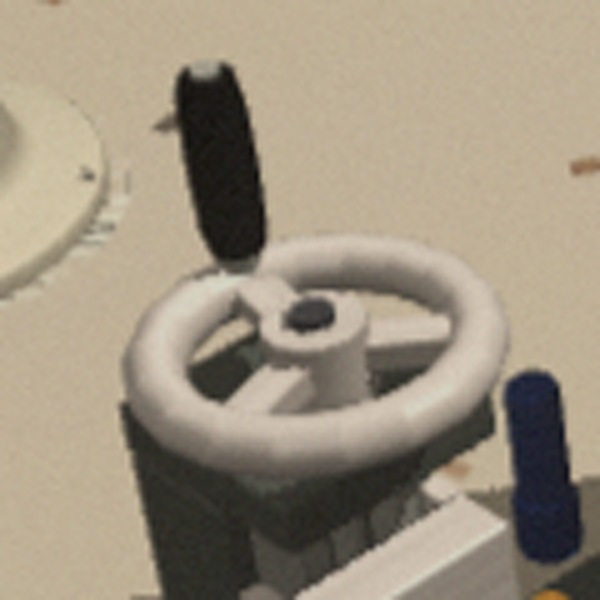

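Call:
{"method": "carry_out", "body": {
  "targets": [
    {"tx": 0.3,"ty": -0.2,"tz": 0.3},
    {"tx": 0.6,"ty": -0.5,"tz": 0.6},
    {"tx": 0.9,"ty": -0.8,"tz": 0.75},
    {"tx": 1,"ty": -1,"tz": 0.77},
    {"tx": 1,"ty": -1,"tz": 0.77}
  ],
  "grip": -1,
  "force": 60
}}

```text
schema error: expected keys tx, ty, tz, ax, ay, az
```

Call:
{"method": "carry_out", "body": {
  "targets": [
    {"tx": 0.3,"ty": -0.35},
    {"tx": 0.6,"ty": -0.7},
    {"tx": 0.8,"ty": -1},
    {"tx": 0.8,"ty": -1}
  ]
}}

```text
schema error: expected keys tx, ty, tz, ax, ay, az
```

Call:
{"method": "carry_out", "body": {
  "targets": [
    {"tx": 0,"ty": -0.35},
    {"tx": 0.05,"ty": -0.7},
    {"tx": 0.09,"ty": -1},
    {"tx": 0.09,"ty": -1}
  ]
}}

```text
schema error: expected keys tx, ty, tz, ax, ay, az
```

Call:
{"method": "carry_out", "body": {
  "targets": [
    {"tx": 0,"ty": -0.35},
    {"tx": 0,"ty": -0.7},
    {"tx": 0,"ty": -1},
    {"tx": 0,"ty": -1},
    {"tx": 0,"ty": -1}
  ]
}}

```text
schema error: expected keys tx, ty, tz, ax, ay, az
```

Call:
{"method": "carry_out", "body": {
  "targets": [
    {"tx": 0.3,"ty": -0.2,"tz": 0.3,"ax": 0,"ay": 0,"az": 0},
    {"tx": 0.6,"ty": -0.5,"tz": 0.6,"ax": 0,"ay": 0,"az": 0},
    {"tx": 0.9,"ty": -0.8,"tz": 0.75,"ax": 0,"ay": 0,"az": 0},
    {"tx": 1,"ty": -1,"tz": 0.77,"ax": 0,"ay": 0,"az": 0},
    {"tx": 1,"ty": -1,"tz": 0.77,"ax": 0,"ay": 0,"az": 0}
  ],
  "grip": -1,
  "force": 60
}}

```text
time: 1.52
ee_pos: [295.0, 456.2, 347.8]
eef_rot: [[0.973, -0.233, 0.002], [-0.233, -0.973, 0.004], [0.001, -0.005, -1.0]]
ft_force: [-0.3, 0.4, -0.1]
width: 85.1
```

Call:
{"method": "carry_out", "body": {
  "targets": [
    {"tx": 0.3,"ty": -0.35,"tz": 0,"ax": 0,"ay": 0,"az": 0},
    {"tx": 0.6,"ty": -0.7,"tz": 0,"ax": 0,"ay": 0,"az": 0},
    {"tx": 0.8,"ty": -1,"tz": 0,"ax": 0,"ay": 0,"az": 0},
    {"tx": 0.8,"ty": -1,"tz": 0,"ax": 0,"ay": 0,"az": 0}
  ]
}}

```text
time: 2.02
ee_pos: [416.2, 304.1, 347.5]
eef_rot: [[0.972, -0.237, 0.002], [-0.237, -0.972, 0.004], [0.001, -0.004, -1.0]]
ft_force: [-0.1, 0.9, -0.4]
width: 85.2
```

Call:
{"method": "carry_out", "body": {
  "targets": [
    {"tx": 0,"ty": -0.35,"tz": 0,"ax": 0,"ay": 0,"az": 0},
    {"tx": 0.05,"ty": -0.7,"tz": 0,"ax": 0,"ay": 0,"az": 0},
    {"tx": 0.09,"ty": -1,"tz": 0,"ax": 0,"ay": 0,"az": 0},
    {"tx": 0.09,"ty": -1,"tz": 0,"ax": 0,"ay": 0,"az": 0}
  ]
}}

```text
time: 2.52
ee_pos: [429.5, 153.0, 347.6]
eef_rot: [[0.971, -0.239, 0.002], [-0.239, -0.971, 0.004], [0.001, -0.004, -1.0]]
ft_force: [0.1, -0.1, -0.2]
width: 85.4
```

Call:
{"method": "carry_out", "body": {
  "targets": [
    {"tx": 0,"ty": -0.35,"tz": 0,"ax": 0,"ay": 0,"az": 0},
    {"tx": 0,"ty": -0.7,"tz": 0,"ax": 0,"ay": 0,"az": 0},
    {"tx": 0,"ty": -1,"tz": 0,"ax": 0,"ay": 0,"az": 0},
    {"tx": 0,"ty": -1,"tz": 0,"ax": 0,"ay": 0,"az": 0},
    {"tx": 0,"ty": -1,"tz": 0,"ax": 0,"ay": 0,"az": 0}
  ]
}}

```text
time: 3.15
ee_pos: [429.9, 4.2, 347.4]
eef_rot: [[0.971, -0.238, 0.001], [-0.238, -0.971, 0.004], [0.0, -0.005, -1.0]]
ft_force: [-0.7, -0.7, -1.0]
width: 85.4
```

Call:
{"method": "carry_out", "body": {
  "targets": [
    {"tx": -0.02,"ty": -0.35,"tz": 0,"ax": 0,"ay": 0,"az": 0},
    {"tx": -0.02,"ty": -0.72,"tz": 0,"ax": 0,"ay": 0,"az": 0},
    {"tx": -0.02,"ty": -0.72,"tz": 0,"ax": 0,"ay": 0,"az": 0},
    {"tx": -0.02,"ty": -0.72,"tz": 0,"ax": 0,"ay": 0,"az": 0}
  ]
}}

```text
time: 3.65
ee_pos: [427.3, -102.7, 347.1]
eef_rot: [[0.972, -0.236, 0.001], [-0.236, -0.972, 0.005], [-0.0, -0.005, -1.0]]
ft_force: [-0.3, -0.7, 0.0]
width: 85.4
```

Run:
```python
from h import *
s=ctrl.state();im=camera("wrist");cv2.imwrite("pics/w1.png",im)
i=camera_info("wrist");M=np.array(i["mount"]);print({k:np.round(v,3).tolist() for k,v in i.items()})
R=np.array(s["eef_rot"]);p=np.array(s["ee_pos"]);print(p)
for t in ["handle_right","hub_right"]:
    for d in tip_of("wrist",t)[:2]:
        print(t,d["score"],R@(M[:3,:3]@d["xyz"]+M[:3,3])+p)
```

```text
{'fx': 371.648, 'fy': 371.648, 'cx': 319.741, 'cy': 234.924, 'mount': [[0.001, 0.957, 0.29, 75.668], [1.0, -0.001, -0.0, -0.289], [-0.0, 0.29, -0.957, -144.413], [0.0, 0.0, 0.0, 1.0]]}
[ 427.33708309 -102.73360511  347.08921507]
handle_right 0.97 [ 430.20828035 -102.80388413  237.82948392]
hub_right 0.61 [ 474.47750243 -112.93156317  240.7936185 ]
hub_right 0.17 [561.58484802 114.15834382  43.66332026]
```

View pics/w1.png

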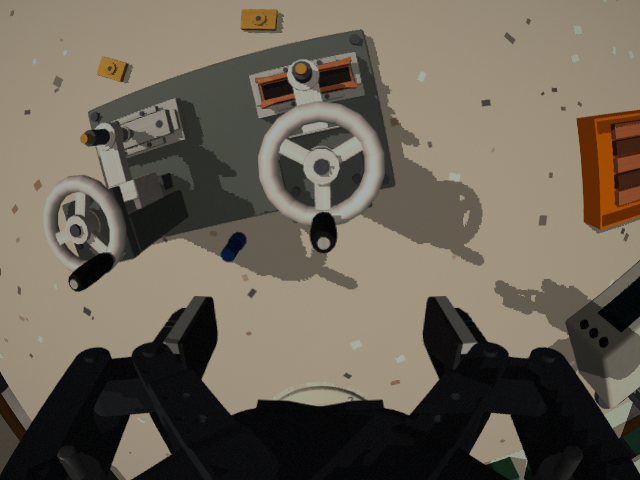

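```bash
cat >> h.py <<'E'
def wray(px,z,s=None):
    s=s or ctrl.state();i=camera_info("wrist");M=np.array(i["mount"])
    u=np.array([px[0]-i["cx"],px[1]-i["cy"]])/i["fx"];t=np.hypot(*u)
    d=np.array([np.sin(t)*u[0]/t,-np.sin(t)*u[1]/t,-np.cos(t)])
    R=np.array(s["eef_rot"]);p=np.array(s["ee_pos"]);d=R@M[:3,:3]@d;o=R@M[:3,3]+p
    return o+d*(z-o[2])/d[2]
def tray(c,px,z):
    i=camera_info(c);P=np.array(i["pose"]);d=P[:3,:3]@np.array([(px[0]-i["cx"])/i["fx"],-(px[1]-i["cy"])/i["fx"],-1]);o=P[:3,3]
    return o+d*(z-o[2])/d[2]
E
python3 - <<'E'
from h import *
print("wrist hub",wray((322,167),213),"handle",wray((323,243),268))
print("top hub",tray("top",(415.3,318.5),213),"handle",tray("top",(417.5,347.5),268))
print("scene hub",tray("scene",(172,232.4),213),"handle",tray("scene",(151.4,184),268))
E
```

```text
wrist hub [ 470.33521848 -113.67342143  213.        ] handle [ 429.39083409 -104.45110289  268.        ]
top hub [ 467.78614663 -112.66841408  213.        ] handle [ 425.90008787 -104.13338898  268.        ]
scene hub [ 467.9970659  -111.64239052  213.        ] handle [ 429.48166554 -103.62289036  268.        ]
```

Call:
{"method": "carry_out", "body": {
  "targets": [
    {"tx": 0.005,"ty": -0.008,"tz": -0.3,"ax": 0,"ay": 0,"az": 0},
    {"tx": 0.005,"ty": -0.008,"tz": -0.55,"ax": 0,"ay": 0,"az": 0},
    {"tx": 0.005,"ty": -0.008,"tz": -0.68,"ax": 0,"ay": 0,"az": 0},
    {"tx": 0.005,"ty": -0.008,"tz": -0.68,"ax": 0,"ay": 0,"az": 0},
    {"tx": 0.005,"ty": -0.008,"tz": -0.68,"ax": 0,"ay": 0,"az": 0}
  ]
}}

```text
time: 4.42
ee_pos: [428.9, -103.1, 246.5]
eef_rot: [[0.972, -0.233, 0.004], [-0.233, -0.972, 0.004], [0.002, -0.005, -1.0]]
ft_force: [0.6, 0.3, 0.2]
width: 85.2
```

Call:
{"method": "carry_out", "body": {
  "targets": [
    {"tx": 0,"ty": 0,"tz": 0,"ax": 0,"ay": 0,"az": 0},
    {"tx": 0,"ty": 0,"tz": 0,"ax": 0,"ay": 0,"az": 0},
    {"tx": 0,"ty": 0,"tz": 0,"ax": 0,"ay": 0,"az": 0},
    {"tx": 0,"ty": 0,"tz": 0,"ax": 0,"ay": 0,"az": 0},
    {"tx": 0,"ty": 0,"tz": 0,"ax": 0,"ay": 0,"az": 0},
    {"tx": 0,"ty": 0,"tz": 0,"ax": 0,"ay": 0,"az": 0},
    {"tx": 0,"ty": 0,"tz": 0,"ax": 0,"ay": 0,"az": 0},
    {"tx": 0,"ty": 0,"tz": 0,"ax": 0,"ay": 0,"az": 0}
  ],
  "grip": 1,
  "force": 50
}}

```text
time: 5.42
ee_pos: [428.8, -103.2, 246.9]
eef_rot: [[0.972, -0.233, 0.004], [-0.233, -0.972, 0.004], [0.003, -0.005, -1.0]]
ft_force: [-2.3, -0.5, 4.8]
width: 16.1
```

Run:
```python
from h import *
s=ctrl.state();print({k:np.round(v,2).tolist() for k,v in s.items()})
im=camera("wrist");cv2.imwrite("pics/w2.png",im)
```

```text
{'time': 5.42, 'q': [7.56, 2.85, -22.1, -0.22, -64.81, 69.04], 'dq': [-0.03, 0.05, -0.07, 0.03, -0.14, -0.04], 'tau': [0.23, -18.68, 17.47, 3.53, 0.71, 0.0], 'ee_pos': [428.83, -103.22, 246.92], 'eef_rot': [[0.97, -0.23, 0.0], [-0.23, -0.97, 0.0], [0.0, -0.0, -1.0]], 'ft_force': [-2.35, -0.52, 4.79], 'ft_torque': [-0.03, 0.76, 0.03], 'width': 16.06}
```

View pics/w2.png

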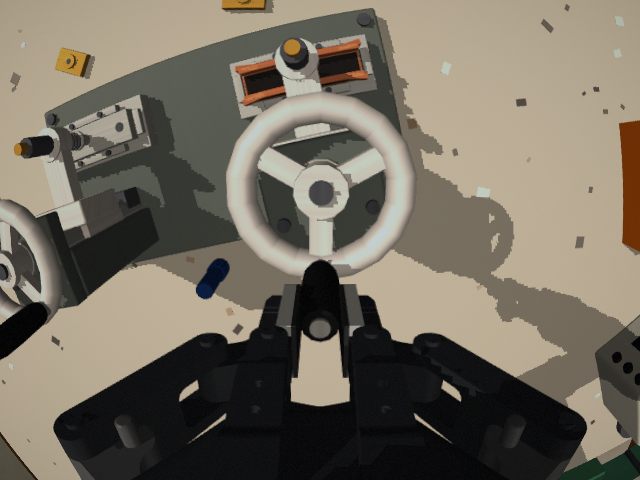

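Handle gripped (width 16 mm, handle between pads at px ~320,290). I'll write a small calculator for circle points.

```bash
cat > circ.py <<'E'
import sys
from h import *
def rows(C,th,r=42,z=247.0,verbose=1):
    s=ctrl.state();p=s["ee_pos"];out=[]
    print("t",s["time"],"ang now",np.degrees(np.arctan2(p[1]-C[1],p[0]-C[0])),"rad",np.hypot(p[0]-C[0],p[1]-C[1]),"f",np.round(s["ft_force"],1),"w",s["width"])
    for t in th:
        g=np.array([C[0]+r*np.cos(np.radians(t)),C[1]+r*np.sin(np.radians(t)),z]);d=(g-p)/150
        out.append('{"tx": %.3f, "ty": %.3f, "tz": %.3f, "ax": 0, "ay": 0, "az": 0}'%tuple(d))
    print("["+", ".join(out)+"]")
if __name__=="__main__":
    cx,cy,a,b,n=map(float,sys.argv[1:6]);n=int(n)
    rows((cx,cy),list(np.linspace(a,b,n+1)[1:])+[b]*int(sys.argv[6]) )
E
python3 circ.py 469.9 -111.9 168 98 7 1
```

```text
t 5.475 ang now 168.06116457637094 rad 41.97773789695098 f [-2.6 -0.3  5.2] w 16.242414223951528
[{"tx": 0.014, "ty": 0.047, "tz": 0.000, "ax": 0, "ay": 0, "az": 0}, {"tx": 0.036, "ty": 0.090, "tz": 0.000, "ax": 0, "ay": 0, "az": 0}, {"tx": 0.066, "ty": 0.129, "tz": 0.000, "ax": 0, "ay": 0, "az": 0}, {"tx": 0.101, "ty": 0.163, "tz": 0.000, "ax": 0, "ay": 0, "az": 0}, {"tx": 0.142, "ty": 0.189, "tz": 0.000, "ax": 0, "ay": 0, "az": 0}, {"tx": 0.187, "ty": 0.208, "tz": 0.000, "ax": 0, "ay": 0, "az": 0}, {"tx": 0.235, "ty": 0.219, "tz": 0.000, "ax": 0, "ay": 0, "az": 0}, {"tx": 0.235, "ty": 0.219, "tz": 0.000, "ax": 0, "ay": 0, "az": 0}]
```

Call:
{"method": "carry_out", "body": {
  "targets": [
    {"tx": 0.014,"ty": 0.047,"tz": 0,"ax": 0,"ay": 0,"az": 0},
    {"tx": 0.036,"ty": 0.09,"tz": 0,"ax": 0,"ay": 0,"az": 0},
    {"tx": 0.066,"ty": 0.129,"tz": 0,"ax": 0,"ay": 0,"az": 0},
    {"tx": 0.101,"ty": 0.163,"tz": 0,"ax": 0,"ay": 0,"az": 0},
    {"tx": 0.142,"ty": 0.189,"tz": 0,"ax": 0,"ay": 0,"az": 0},
    {"tx": 0.187,"ty": 0.208,"tz": 0,"ax": 0,"ay": 0,"az": 0},
    {"tx": 0.235,"ty": 0.219,"tz": 0,"ax": 0,"ay": 0,"az": 0},
    {"tx": 0.235,"ty": 0.219,"tz": 0,"ax": 0,"ay": 0,"az": 0}
  ]
}}

```text
time: 6.48
ee_pos: [465.1, -71.3, 247.0]
eef_rot: [[0.972, -0.233, 0.004], [-0.233, -0.972, 0.001], [0.003, -0.002, -1.0]]
ft_force: [2.0, -7.4, 1.1]
width: 15.9
```

```bash
python3 circ.py 469.9 -111.9 98 10 9 1
```

```text
t 6.475 ang now 96.75132158265228 rad 40.91875189453097 f [ 2.  -7.4  1.1] w 15.859058610639917
[{"tx": 0.041, "ty": 0.009, "tz": 0.000, "ax": 0, "ay": 0, "az": 0}, {"tx": 0.088, "ty": 0.003, "tz": 0.000, "ax": 0, "ay": 0, "az": 0}, {"tx": 0.134, "ty": -0.010, "tz": 0.000, "ax": 0, "ay": 0, "az": 0}, {"tx": 0.177, "ty": -0.031, "tz": 0.000, "ax": 0, "ay": 0, "az": 0}, {"tx": 0.215, "ty": -0.059, "tz": 0.000, "ax": 0, "ay": 0, "az": 0}, {"tx": 0.249, "ty": -0.093, "tz": 0.000, "ax": 0, "ay": 0, "az": 0}, {"tx": 0.276, "ty": -0.133, "tz": 0.000, "ax": 0, "ay": 0, "az": 0}, {"tx": 0.296, "ty": -0.176, "tz": 0.000, "ax": 0, "ay": 0, "az": 0}, {"tx": 0.308, "ty": -0.222, "tz": 0.000, "ax": 0, "ay": 0, "az": 0}, {"tx": 0.308, "ty": -0.222, "tz": 0.000, "ax": 0, "ay": 0, "az": 0}]
```

```bash
python3 circ.py 469.9 -112.9 97 7 9 1
```

```text
t 6.475 ang now 96.59061054829462 rad 41.91198251482043 f [ 2.  -7.4  1.1] w 15.859058610639917
[{"tx": 0.047, "ty": 0.002, "tz": 0.000, "ax": 0, "ay": 0, "az": 0}, {"tx": 0.095, "ty": -0.005, "tz": 0.000, "ax": 0, "ay": 0, "az": 0}, {"tx": 0.141, "ty": -0.020, "tz": 0.000, "ax": 0, "ay": 0, "az": 0}, {"tx": 0.185, "ty": -0.043, "tz": 0.000, "ax": 0, "ay": 0, "az": 0}, {"tx": 0.223, "ty": -0.073, "tz": 0.000, "ax": 0, "ay": 0, "az": 0}, {"tx": 0.256, "ty": -0.109, "tz": 0.000, "ax": 0, "ay": 0, "az": 0}, {"tx": 0.282, "ty": -0.150, "tz": 0.000, "ax": 0, "ay": 0, "az": 0}, {"tx": 0.300, "ty": -0.196, "tz": 0.000, "ax": 0, "ay": 0, "az": 0}, {"tx": 0.310, "ty": -0.243, "tz": 0.000, "ax": 0, "ay": 0, "az": 0}, {"tx": 0.310, "ty": -0.243, "tz": 0.000, "ax": 0, "ay": 0, "az": 0}]
```

Call:
{"method": "carry_out", "body": {
  "targets": [
    {"tx": 0.047,"ty": 0.002,"tz": 0,"ax": 0,"ay": 0,"az": 0},
    {"tx": 0.095,"ty": -0.005,"tz": 0,"ax": 0,"ay": 0,"az": 0},
    {"tx": 0.141,"ty": -0.02,"tz": 0,"ax": 0,"ay": 0,"az": 0},
    {"tx": 0.185,"ty": -0.043,"tz": 0,"ax": 0,"ay": 0,"az": 0},
    {"tx": 0.223,"ty": -0.073,"tz": 0,"ax": 0,"ay": 0,"az": 0},
    {"tx": 0.256,"ty": -0.109,"tz": 0,"ax": 0,"ay": 0,"az": 0},
    {"tx": 0.282,"ty": -0.15,"tz": 0,"ax": 0,"ay": 0,"az": 0},
    {"tx": 0.3,"ty": -0.196,"tz": 0,"ax": 0,"ay": 0,"az": 0},
    {"tx": 0.31,"ty": -0.243,"tz": 0,"ax": 0,"ay": 0,"az": 0},
    {"tx": 0.31,"ty": -0.243,"tz": 0,"ax": 0,"ay": 0,"az": 0}
  ]
}}

```text
time: 7.72
ee_pos: [511.4, -108.0, 246.9]
eef_rot: [[0.972, -0.234, 0.003], [-0.234, -0.972, 0.002], [0.002, -0.002, -1.0]]
ft_force: [-4.6, -1.6, 5.2]
width: 15.5
```

```bash
python3 circ.py 469.9 -112.9 7 -11 6 1
```

```text
t 7.725 ang now 6.726727056461047 rad 41.75469095629374 f [-4.6 -1.6  5.2] w 15.515451692476617
[{"tx": 0.003, "ty": -0.013, "tz": 0.001, "ax": 0, "ay": 0, "az": 0}, {"tx": 0.004, "ty": -0.028, "tz": 0.001, "ax": 0, "ay": 0, "az": 0}, {"tx": 0.003, "ty": -0.042, "tz": 0.001, "ax": 0, "ay": 0, "az": 0}, {"tx": 0.002, "ty": -0.057, "tz": 0.001, "ax": 0, "ay": 0, "az": 0}, {"tx": 0.001, "ty": -0.072, "tz": 0.001, "ax": 0, "ay": 0, "az": 0}, {"tx": -0.002, "ty": -0.086, "tz": 0.001, "ax": 0, "ay": 0, "az": 0}, {"tx": -0.002, "ty": -0.086, "tz": 0.001, "ax": 0, "ay": 0, "az": 0}]
```

Call:
{"method": "carry_out", "body": {
  "targets": [
    {"tx": 0.001,"ty": -0.013,"tz": 0,"ax": 0,"ay": 0,"az": 0},
    {"tx": 0.002,"ty": -0.028,"tz": 0,"ax": 0,"ay": 0,"az": 0},
    {"tx": 0.001,"ty": -0.042,"tz": 0,"ax": 0,"ay": 0,"az": 0},
    {"tx": 0,"ty": -0.052,"tz": 0,"ax": 0,"ay": 0,"az": 0},
    {"tx": 0,"ty": -0.06,"tz": 0,"ax": 0,"ay": 0,"az": 0},
    {"tx": 0,"ty": -0.06,"tz": 0,"ax": 0,"ay": 0,"az": 0}
  ]
}}

```text
time: 8.48
ee_pos: [511.5, -116.3, 246.9]
eef_rot: [[0.972, -0.234, 0.003], [-0.234, -0.972, 0.003], [0.002, -0.004, -1.0]]
ft_force: [-3.4, 0.3, 4.8]
width: 16.3
```

```bash
python3 circ.py 469.6 -112.9 -5 -17 3 1
```

```text
t 8.475 ang now -4.695123313048984 rad 42.08366697114643 f [-3.4  0.3  4.8] w 16.28162485254412
[{"tx": -0.003, "ty": -0.021, "tz": 0.000, "ax": 0, "ay": 0, "az": 0}, {"tx": -0.007, "ty": -0.040, "tz": 0.000, "ax": 0, "ay": 0, "az": 0}, {"tx": -0.012, "ty": -0.059, "tz": 0.000, "ax": 0, "ay": 0, "az": 0}, {"tx": -0.012, "ty": -0.059, "tz": 0.000, "ax": 0, "ay": 0, "az": 0}]
```

Call:
{"method": "carry_out", "body": {
  "targets": [
    {"tx": -0.003,"ty": -0.021,"tz": 0,"ax": 0,"ay": 0,"az": 0},
    {"tx": -0.007,"ty": -0.04,"tz": 0,"ax": 0,"ay": 0,"az": 0},
    {"tx": -0.012,"ty": -0.059,"tz": 0,"ax": 0,"ay": 0,"az": 0},
    {"tx": -0.012,"ty": -0.059,"tz": 0,"ax": 0,"ay": 0,"az": 0}
  ]
}}

```text
time: 8.98
ee_pos: [510.0, -124.8, 247.0]
eef_rot: [[0.972, -0.234, 0.003], [-0.234, -0.972, 0.004], [0.002, -0.005, -1.0]]
ft_force: [-2.9, 1.4, 4.5]
width: 15.8
```

```bash
python3 circ.py 469.6 -112.9 -17 -125 9 1
```

```text
t 8.975 ang now -16.441490586072455 rad 42.15509453743829 f [-2.9  1.4  4.5] w 15.788664104092035
[{"tx": -0.025, "ty": -0.056, "tz": 0.000, "ax": 0, "ay": 0, "az": 0}, {"tx": -0.058, "ty": -0.104, "tz": 0.000, "ax": 0, "ay": 0, "az": 0}, {"tx": -0.101, "ty": -0.144, "tz": 0.000, "ax": 0, "ay": 0, "az": 0}, {"tx": -0.151, "ty": -0.174, "tz": 0.000, "ax": 0, "ay": 0, "az": 0}, {"tx": -0.207, "ty": -0.193, "tz": 0.000, "ax": 0, "ay": 0, "az": 0}, {"tx": -0.265, "ty": -0.200, "tz": 0.000, "ax": 0, "ay": 0, "az": 0}, {"tx": -0.323, "ty": -0.195, "tz": 0.000, "ax": 0, "ay": 0, "az": 0}, {"tx": -0.379, "ty": -0.178, "tz": 0.000, "ax": 0, "ay": 0, "az": 0}, {"tx": -0.430, "ty": -0.150, "tz": 0.000, "ax": 0, "ay": 0, "az": 0}, {"tx": -0.430, "ty": -0.150, "tz": 0.000, "ax": 0, "ay": 0, "az": 0}]
```

No stop at the first pass, so the wheel started more than one turn open; continuing.

Call:
{"method": "carry_out", "body": {
  "targets": [
    {"tx": -0.025,"ty": -0.056,"tz": 0,"ax": 0,"ay": 0,"az": 0},
    {"tx": -0.058,"ty": -0.104,"tz": 0,"ax": 0,"ay": 0,"az": 0},
    {"tx": -0.101,"ty": -0.144,"tz": 0,"ax": 0,"ay": 0,"az": 0},
    {"tx": -0.151,"ty": -0.174,"tz": 0,"ax": 0,"ay": 0,"az": 0},
    {"tx": -0.207,"ty": -0.193,"tz": 0,"ax": 0,"ay": 0,"az": 0},
    {"tx": -0.265,"ty": -0.2,"tz": 0,"ax": 0,"ay": 0,"az": 0},
    {"tx": -0.323,"ty": -0.195,"tz": 0,"ax": 0,"ay": 0,"az": 0},
    {"tx": -0.379,"ty": -0.178,"tz": 0,"ax": 0,"ay": 0,"az": 0},
    {"tx": -0.43,"ty": -0.15,"tz": 0,"ax": 0,"ay": 0,"az": 0},
    {"tx": -0.43,"ty": -0.15,"tz": 0,"ax": 0,"ay": 0,"az": 0}
  ]
}}

```text
time: 10.22
ee_pos: [444.2, -146.7, 247.0]
eef_rot: [[0.972, -0.233, 0.002], [-0.233, -0.972, 0.005], [0.0, -0.005, -1.0]]
ft_force: [-1.4, 0.3, 3.1]
width: 16.0
```

```bash
python3 circ.py 469.6 -112.9 -125 -233 9 1
```

```text
t 10.225 ang now -126.92407031216901 rad 42.33467826243043 f [-1.4  0.3  3.1] w 16.04250756507063
[{"tx": -0.035, "ty": 0.035, "tz": 0.000, "ax": 0, "ay": 0, "az": 0}, {"tx": -0.070, "ty": 0.081, "tz": 0.000, "ax": 0, "ay": 0, "az": 0}, {"tx": -0.095, "ty": 0.134, "tz": 0.000, "ax": 0, "ay": 0, "az": 0}, {"tx": -0.108, "ty": 0.192, "tz": 0.000, "ax": 0, "ay": 0, "az": 0}, {"tx": -0.109, "ty": 0.250, "tz": 0.000, "ax": 0, "ay": 0, "az": 0}, {"tx": -0.098, "ty": 0.307, "tz": 0.000, "ax": 0, "ay": 0, "az": 0}, {"tx": -0.075, "ty": 0.361, "tz": 0.000, "ax": 0, "ay": 0, "az": 0}, {"tx": -0.042, "ty": 0.409, "tz": 0.000, "ax": 0, "ay": 0, "az": 0}, {"tx": 0.001, "ty": 0.449, "tz": 0.000, "ax": 0, "ay": 0, "az": 0}, {"tx": 0.001, "ty": 0.449, "tz": 0.000, "ax": 0, "ay": 0, "az": 0}]
```

Call:
{"method": "carry_out", "body": {
  "targets": [
    {"tx": -0.035,"ty": 0.035,"tz": 0,"ax": 0,"ay": 0,"az": 0},
    {"tx": -0.07,"ty": 0.081,"tz": 0,"ax": 0,"ay": 0,"az": 0},
    {"tx": -0.095,"ty": 0.134,"tz": 0,"ax": 0,"ay": 0,"az": 0},
    {"tx": -0.108,"ty": 0.192,"tz": 0,"ax": 0,"ay": 0,"az": 0},
    {"tx": -0.109,"ty": 0.25,"tz": 0,"ax": 0,"ay": 0,"az": 0},
    {"tx": -0.098,"ty": 0.307,"tz": 0,"ax": 0,"ay": 0,"az": 0},
    {"tx": -0.075,"ty": 0.361,"tz": 0,"ax": 0,"ay": 0,"az": 0},
    {"tx": -0.042,"ty": 0.409,"tz": 0,"ax": 0,"ay": 0,"az": 0},
    {"tx": 0.001,"ty": 0.449,"tz": 0,"ax": 0,"ay": 0,"az": 0},
    {"tx": 0.001,"ty": 0.449,"tz": 0,"ax": 0,"ay": 0,"az": 0}
  ]
}}

```text
time: 11.48
ee_pos: [445.7, -78.6, 247.0]
eef_rot: [[0.973, -0.233, 0.003], [-0.233, -0.973, 0.006], [0.002, -0.006, -1.0]]
ft_force: [1.6, -0.5, 1.7]
width: 16.2
```

```bash
python3 circ.py 469.6 -112.9 -233 -341 9 1
```

```text
t 11.475 ang now 124.89221529411536 rad 41.783472238859744 f [ 1.6 -0.5  1.7] w 16.198423459704482
[{"tx": 0.041, "ty": 0.025, "tz": 0.000, "ax": 0, "ay": 0, "az": 0}, {"tx": 0.096, "ty": 0.044, "tz": 0.000, "ax": 0, "ay": 0, "az": 0}, {"tx": 0.154, "ty": 0.051, "tz": 0.000, "ax": 0, "ay": 0, "az": 0}, {"tx": 0.213, "ty": 0.046, "tz": 0.000, "ax": 0, "ay": 0, "az": 0}, {"tx": 0.269, "ty": 0.029, "tz": 0.000, "ax": 0, "ay": 0, "az": 0}, {"tx": 0.320, "ty": 0.001, "tz": 0.000, "ax": 0, "ay": 0, "az": 0}, {"tx": 0.364, "ty": -0.038, "tz": 0.000, "ax": 0, "ay": 0, "az": 0}, {"tx": 0.399, "ty": -0.084, "tz": 0.000, "ax": 0, "ay": 0, "az": 0}, {"tx": 0.424, "ty": -0.137, "tz": 0.000, "ax": 0, "ay": 0, "az": 0}, {"tx": 0.424, "ty": -0.137, "tz": 0.000, "ax": 0, "ay": 0, "az": 0}]
```

Call:
{"method": "carry_out", "body": {
  "targets": [
    {"tx": 0.041,"ty": 0.025,"tz": 0,"ax": 0,"ay": 0,"az": 0},
    {"tx": 0.096,"ty": 0.044,"tz": 0,"ax": 0,"ay": 0,"az": 0},
    {"tx": 0.154,"ty": 0.051,"tz": 0,"ax": 0,"ay": 0,"az": 0},
    {"tx": 0.213,"ty": 0.046,"tz": 0,"ax": 0,"ay": 0,"az": 0},
    {"tx": 0.269,"ty": 0.029,"tz": 0,"ax": 0,"ay": 0,"az": 0},
    {"tx": 0.32,"ty": 0.001,"tz": 0,"ax": 0,"ay": 0,"az": 0},
    {"tx": 0.364,"ty": -0.038,"tz": 0,"ax": 0,"ay": 0,"az": 0},
    {"tx": 0.399,"ty": -0.084,"tz": 0,"ax": 0,"ay": 0,"az": 0},
    {"tx": 0.424,"ty": -0.137,"tz": 0,"ax": 0,"ay": 0,"az": 0},
    {"tx": 0.424,"ty": -0.137,"tz": 0,"ax": 0,"ay": 0,"az": 0}
  ]
}}

```text
time: 12.72
ee_pos: [509.5, -99.9, 246.9]
eef_rot: [[0.972, -0.234, 0.003], [-0.234, -0.972, 0.005], [0.002, -0.006, -1.0]]
ft_force: [-3.2, -2.6, 5.2]
width: 16.0
```

```bash
python3 circ.py 469.6 -112.9 19 -4 8 2
```

```text
t 12.725 ang now 17.999855026060242 rad 41.92189577930417 f [-3.2 -2.6  5.2] w 15.983949411571396
[{"tx": 0.003, "ty": -0.009, "tz": 0.000, "ax": 0, "ay": 0, "az": 0}, {"tx": 0.007, "ty": -0.022, "tz": 0.000, "ax": 0, "ay": 0, "az": 0}, {"tx": 0.010, "ty": -0.036, "tz": 0.000, "ax": 0, "ay": 0, "az": 0}, {"tx": 0.012, "ty": -0.050, "tz": 0.000, "ax": 0, "ay": 0, "az": 0}, {"tx": 0.013, "ty": -0.064, "tz": 0.000, "ax": 0, "ay": 0, "az": 0}, {"tx": 0.014, "ty": -0.078, "tz": 0.000, "ax": 0, "ay": 0, "az": 0}, {"tx": 0.014, "ty": -0.092, "tz": 0.000, "ax": 0, "ay": 0, "az": 0}, {"tx": 0.014, "ty": -0.106, "tz": 0.000, "ax": 0, "ay": 0, "az": 0}, {"tx": 0.014, "ty": -0.106, "tz": 0.000, "ax": 0, "ay": 0, "az": 0}, {"tx": 0.014, "ty": -0.106, "tz": 0.000, "ax": 0, "ay": 0, "az": 0}]
```

Call:
{"method": "carry_out", "body": {
  "targets": [
    {"tx": 0.003,"ty": -0.009,"tz": 0,"ax": 0,"ay": 0,"az": 0},
    {"tx": 0.007,"ty": -0.022,"tz": 0,"ax": 0,"ay": 0,"az": 0},
    {"tx": 0.01,"ty": -0.036,"tz": 0,"ax": 0,"ay": 0,"az": 0},
    {"tx": 0.012,"ty": -0.05,"tz": 0,"ax": 0,"ay": 0,"az": 0},
    {"tx": 0.013,"ty": -0.064,"tz": 0,"ax": 0,"ay": 0,"az": 0},
    {"tx": 0.014,"ty": -0.078,"tz": 0,"ax": 0,"ay": 0,"az": 0},
    {"tx": 0.014,"ty": -0.092,"tz": 0,"ax": 0,"ay": 0,"az": 0},
    {"tx": 0.014,"ty": -0.106,"tz": 0,"ax": 0,"ay": 0,"az": 0},
    {"tx": 0.014,"ty": -0.106,"tz": 0,"ax": 0,"ay": 0,"az": 0},
    {"tx": 0.014,"ty": -0.106,"tz": 0,"ax": 0,"ay": 0,"az": 0}
  ]
}}

```text
time: 13.98
ee_pos: [511.6, -114.3, 246.9]
eef_rot: [[0.972, -0.233, 0.003], [-0.233, -0.972, 0.008], [0.001, -0.009, -1.0]]
ft_force: [-4.1, 3.4, 6.2]
width: 16.0
```

Call:
{"method": "carry_out", "body": {
  "targets": [
    {"tx": 0,"ty": -0.02,"tz": 0,"ax": 0,"ay": 0,"az": 0},
    {"tx": 0,"ty": -0.025,"tz": 0,"ax": 0,"ay": 0,"az": 0},
    {"tx": 0,"ty": -0.025,"tz": 0,"ax": 0,"ay": 0,"az": 0},
    {"tx": 0,"ty": -0.025,"tz": 0,"ax": 0,"ay": 0,"az": 0}
  ]
}}

```text
time: 14.48
ee_pos: [511.7, -114.5, 246.9]
eef_rot: [[0.973, -0.233, 0.004], [-0.233, -0.972, 0.015], [0.001, -0.015, -1.0]]
ft_force: [-4.7, 10.9, 7.9]
width: 16.0
```

Run:
```python
from h import *
s=ctrl.state();print({k:np.round(v,2).tolist() for k,v in s.items()})
im=camera("wrist");cv2.imwrite("pics/w3.png",im)
im=camera("scene");cv2.imwrite("pics/s3.png",im)
```

```text
{'time': 14.48, 'q': [4.63, 11.46, -11.67, -0.9, -66.57, 72.27], 'dq': [-0.02, 0.07, 0.02, 0.01, -0.0, -0.03], 'tau': [-5.29, -25.19, 17.52, 6.29, 1.23, 0.0], 'ee_pos': [511.69, -114.49, 246.91], 'eef_rot': [[0.97, -0.23, 0.0], [-0.23, -0.97, 0.01], [0.0, -0.02, -1.0]], 'ft_force': [-4.7, 10.93, 7.87], 'ft_torque': [3.2, 1.45, 0.03], 'width': 15.95}
```

View pics/w3.png

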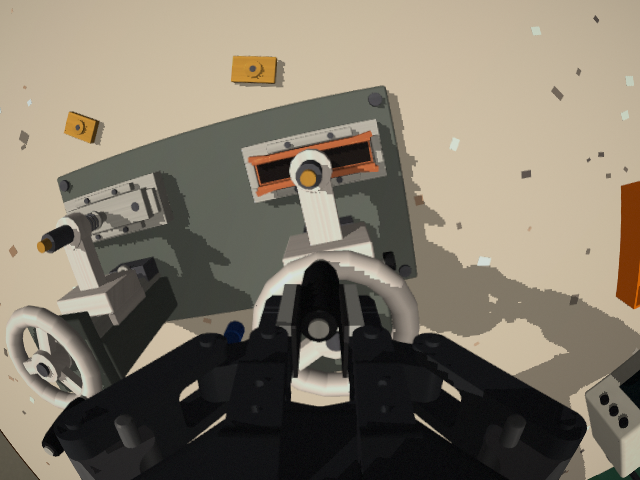

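View pics/s3.png

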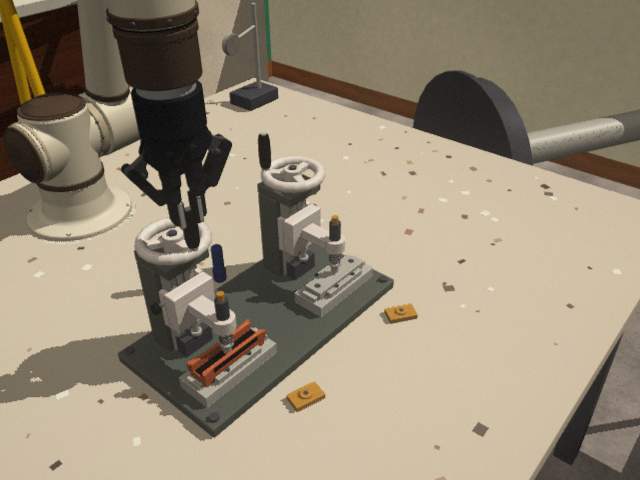

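Firm stop at y = -114.3 (11 N with no further motion; the angle, about -1.7°, matches the rig's yaw). Backing off two turns anticlockwise.

```bash
python3 circ.py 469.6 -112.9 -1.7 106.3 9 1
```

```text
t 14.575 ang now -2.165265063024668 rad 42.096787201716694 f [-5.2 12.3  8. ] w 16.249641207662943
[{"tx": -0.005, "ty": 0.061, "tz": 0.001, "ax": 0, "ay": 0, "az": 0}, {"tx": -0.021, "ty": 0.117, "tz": 0.001, "ax": 0, "ay": 0, "az": 0}, {"tx": -0.049, "ty": 0.168, "tz": 0.001, "ax": 0, "ay": 0, "az": 0}, {"tx": -0.087, "ty": 0.213, "tz": 0.001, "ax": 0, "ay": 0, "az": 0}, {"tx": -0.133, "ty": 0.249, "tz": 0.001, "ax": 0, "ay": 0, "az": 0}, {"tx": -0.186, "ty": 0.274, "tz": 0.001, "ax": 0, "ay": 0, "az": 0}, {"tx": -0.243, "ty": 0.288, "tz": 0.001, "ax": 0, "ay": 0, "az": 0}, {"tx": -0.301, "ty": 0.290, "tz": 0.001, "ax": 0, "ay": 0, "az": 0}, {"tx": -0.359, "ty": 0.279, "tz": 0.001, "ax": 0, "ay": 0, "az": 0}, {"tx": -0.359, "ty": 0.279, "tz": 0.001, "ax": 0, "ay": 0, "az": 0}]
```

Call:
{"method": "carry_out", "body": {
  "targets": [
    {"tx": -0.005,"ty": 0.061,"tz": 0.001,"ax": -0.001,"ay": 0,"az": 0},
    {"tx": -0.021,"ty": 0.117,"tz": 0.001,"ax": -0.002,"ay": 0,"az": 0},
    {"tx": -0.049,"ty": 0.168,"tz": 0.001,"ax": -0.002,"ay": 0,"az": 0},
    {"tx": -0.087,"ty": 0.213,"tz": 0.001,"ax": -0.002,"ay": 0,"az": 0},
    {"tx": -0.133,"ty": 0.249,"tz": 0.001,"ax": -0.002,"ay": 0,"az": 0},
    {"tx": -0.186,"ty": 0.274,"tz": 0.001,"ax": -0.002,"ay": 0,"az": 0},
    {"tx": -0.243,"ty": 0.288,"tz": 0.001,"ax": -0.002,"ay": 0,"az": 0},
    {"tx": -0.301,"ty": 0.29,"tz": 0.001,"ax": -0.002,"ay": 0,"az": 0},
    {"tx": -0.359,"ty": 0.279,"tz": 0.001,"ax": -0.002,"ay": 0,"az": 0},
    {"tx": -0.359,"ty": 0.279,"tz": 0.001,"ax": -0.002,"ay": 0,"az": 0}
  ]
}}

```text
time: 15.82
ee_pos: [457.6, -72.8, 247.0]
eef_rot: [[0.973, -0.233, 0.006], [-0.233, -0.973, 0.002], [0.005, -0.003, -1.0]]
ft_force: [1.1, -5.9, 0.2]
width: 16.0
```

```bash
python3 circ.py 469.6 -112.9 106.3 214.3 9 1
```

```text
t 15.825 ang now 106.6781032182321 rad 41.81020281444387 f [ 1.1 -5.9  0.2] w 16.01822130703185
[{"tx": -0.053, "ty": -0.020, "tz": 0.000, "ax": 0, "ay": 0, "az": 0}, {"tx": -0.101, "ty": -0.053, "tz": 0.000, "ax": 0, "ay": 0, "az": 0}, {"tx": -0.142, "ty": -0.096, "tz": 0.000, "ax": 0, "ay": 0, "az": 0}, {"tx": -0.172, "ty": -0.146, "tz": 0.000, "ax": 0, "ay": 0, "az": 0}, {"tx": -0.192, "ty": -0.201, "tz": 0.000, "ax": 0, "ay": 0, "az": 0}, {"tx": -0.200, "ty": -0.259, "tz": 0.000, "ax": 0, "ay": 0, "az": 0}, {"tx": -0.195, "ty": -0.317, "tz": 0.000, "ax": 0, "ay": 0, "az": 0}, {"tx": -0.179, "ty": -0.373, "tz": 0.000, "ax": 0, "ay": 0, "az": 0}, {"tx": -0.151, "ty": -0.425, "tz": 0.000, "ax": 0, "ay": 0, "az": 0}, {"tx": -0.151, "ty": -0.425, "tz": 0.000, "ax": 0, "ay": 0, "az": 0}]
```

Call:
{"method": "carry_out", "body": {
  "targets": [
    {"tx": -0.053,"ty": -0.02,"tz": 0,"ax": 0,"ay": 0,"az": 0},
    {"tx": -0.101,"ty": -0.053,"tz": 0,"ax": 0,"ay": 0,"az": 0},
    {"tx": -0.142,"ty": -0.096,"tz": 0,"ax": 0,"ay": 0,"az": 0},
    {"tx": -0.172,"ty": -0.146,"tz": 0,"ax": 0,"ay": 0,"az": 0},
    {"tx": -0.192,"ty": -0.201,"tz": 0,"ax": 0,"ay": 0,"az": 0},
    {"tx": -0.2,"ty": -0.259,"tz": 0,"ax": 0,"ay": 0,"az": 0},
    {"tx": -0.195,"ty": -0.317,"tz": 0,"ax": 0,"ay": 0,"az": 0},
    {"tx": -0.179,"ty": -0.373,"tz": 0,"ax": 0,"ay": 0,"az": 0},
    {"tx": -0.151,"ty": -0.425,"tz": 0,"ax": 0,"ay": 0,"az": 0},
    {"tx": -0.151,"ty": -0.425,"tz": 0,"ax": 0,"ay": 0,"az": 0}
  ]
}}

```text
time: 17.08
ee_pos: [435.3, -137.6, 247.0]
eef_rot: [[0.972, -0.234, 0.005], [-0.234, -0.972, 0.001], [0.005, -0.002, -1.0]]
ft_force: [1.2, -0.5, 1.6]
width: 16.4
```

```bash
python3 circ.py 469.6 -112.9 214.3 322.3 9 1
```

```text
t 17.075 ang now -144.2475074730596 rad 42.251815701131704 f [ 1.2 -0.5  1.6] w 16.413904609441246
[{"tx": 0.035, "ty": -0.038, "tz": -0.000, "ax": 0, "ay": 0, "az": 0}, {"tx": 0.081, "ty": -0.074, "tz": -0.000, "ax": 0, "ay": 0, "az": 0}, {"tx": 0.134, "ty": -0.099, "tz": -0.000, "ax": 0, "ay": 0, "az": 0}, {"tx": 0.191, "ty": -0.113, "tz": -0.000, "ax": 0, "ay": 0, "az": 0}, {"tx": 0.250, "ty": -0.115, "tz": -0.000, "ax": 0, "ay": 0, "az": 0}, {"tx": 0.307, "ty": -0.104, "tz": -0.000, "ax": 0, "ay": 0, "az": 0}, {"tx": 0.361, "ty": -0.082, "tz": -0.000, "ax": 0, "ay": 0, "az": 0}, {"tx": 0.410, "ty": -0.049, "tz": -0.000, "ax": 0, "ay": 0, "az": 0}, {"tx": 0.450, "ty": -0.007, "tz": -0.000, "ax": 0, "ay": 0, "az": 0}, {"tx": 0.450, "ty": -0.007, "tz": -0.000, "ax": 0, "ay": 0, "az": 0}]
```

Call:
{"method": "carry_out", "body": {
  "targets": [
    {"tx": 0.035,"ty": -0.038,"tz": 0,"ax": 0,"ay": 0,"az": 0},
    {"tx": 0.081,"ty": -0.074,"tz": 0,"ax": 0,"ay": 0,"az": 0},
    {"tx": 0.134,"ty": -0.099,"tz": 0,"ax": 0,"ay": 0,"az": 0},
    {"tx": 0.191,"ty": -0.113,"tz": 0,"ax": 0,"ay": 0,"az": 0},
    {"tx": 0.25,"ty": -0.115,"tz": 0,"ax": 0,"ay": 0,"az": 0},
    {"tx": 0.307,"ty": -0.104,"tz": 0,"ax": 0,"ay": 0,"az": 0},
    {"tx": 0.361,"ty": -0.082,"tz": 0,"ax": 0,"ay": 0,"az": 0},
    {"tx": 0.41,"ty": -0.049,"tz": 0,"ax": 0,"ay": 0,"az": 0},
    {"tx": 0.45,"ty": -0.007,"tz": 0,"ax": 0,"ay": 0,"az": 0},
    {"tx": 0.45,"ty": -0.007,"tz": 0,"ax": 0,"ay": 0,"az": 0}
  ]
}}

```text
time: 18.32
ee_pos: [503.9, -137.5, 247.0]
eef_rot: [[0.973, -0.232, 0.007], [-0.233, -0.973, 0.002], [0.006, -0.003, -1.0]]
ft_force: [0.9, 1.1, 2.3]
width: 16.0
```

```bash
python3 circ.py 469.6 -112.9 322.3 430.3 9 1
```

```text
t 18.325 ang now -35.64642344018807 rad 42.21573022648065 f [0.9 1.1 2.3] w 16.04643663814916
[{"tx": 0.024, "ty": 0.043, "tz": -0.000, "ax": 0, "ay": 0, "az": 0}, {"tx": 0.043, "ty": 0.098, "tz": -0.000, "ax": 0, "ay": 0, "az": 0}, {"tx": 0.051, "ty": 0.156, "tz": -0.000, "ax": 0, "ay": 0, "az": 0}, {"tx": 0.047, "ty": 0.214, "tz": -0.000, "ax": 0, "ay": 0, "az": 0}, {"tx": 0.030, "ty": 0.270, "tz": -0.000, "ax": 0, "ay": 0, "az": 0}, {"tx": 0.003, "ty": 0.322, "tz": -0.000, "ax": 0, "ay": 0, "az": 0}, {"tx": -0.035, "ty": 0.366, "tz": -0.000, "ax": 0, "ay": 0, "az": 0}, {"tx": -0.082, "ty": 0.402, "tz": -0.000, "ax": 0, "ay": 0, "az": 0}, {"tx": -0.134, "ty": 0.428, "tz": -0.000, "ax": 0, "ay": 0, "az": 0}, {"tx": -0.134, "ty": 0.428, "tz": -0.000, "ax": 0, "ay": 0, "az": 0}]
```

Call:
{"method": "carry_out", "body": {
  "targets": [
    {"tx": 0.024,"ty": 0.043,"tz": 0,"ax": 0,"ay": 0,"az": 0},
    {"tx": 0.043,"ty": 0.098,"tz": 0,"ax": 0,"ay": 0,"az": 0},
    {"tx": 0.051,"ty": 0.156,"tz": 0,"ax": 0,"ay": 0,"az": 0},
    {"tx": 0.047,"ty": 0.214,"tz": 0,"ax": 0,"ay": 0,"az": 0},
    {"tx": 0.03,"ty": 0.27,"tz": 0,"ax": 0,"ay": 0,"az": 0},
    {"tx": 0.003,"ty": 0.322,"tz": 0,"ax": 0,"ay": 0,"az": 0},
    {"tx": -0.035,"ty": 0.366,"tz": 0,"ax": 0,"ay": 0,"az": 0},
    {"tx": -0.082,"ty": 0.402,"tz": 0,"ax": 0,"ay": 0,"az": 0},
    {"tx": -0.134,"ty": 0.428,"tz": 0,"ax": 0,"ay": 0,"az": 0},
    {"tx": -0.134,"ty": 0.428,"tz": 0,"ax": 0,"ay": 0,"az": 0}
  ]
}}

```text
time: 19.58
ee_pos: [482.3, -73.1, 247.0]
eef_rot: [[0.973, -0.232, 0.005], [-0.232, -0.973, 0.002], [0.005, -0.003, -1.0]]
ft_force: [-2.4, -3.1, 2.7]
width: 15.9
```

```bash
python3 circ.py 469.6 -112.9 430.3 538.3 9 1
```

```text
t 19.575 ang now 72.21928246892332 rad 41.748453903293246 f [-2.4 -3.1  2.7] w 15.905396802928722
[{"tx": -0.047, "ty": 0.012, "tz": 0.000, "ax": 0, "ay": 0, "az": 0}, {"tx": -0.106, "ty": 0.014, "tz": 0.000, "ax": 0, "ay": 0, "az": 0}, {"tx": -0.164, "ty": 0.004, "tz": 0.000, "ax": 0, "ay": 0, "az": 0}, {"tx": -0.218, "ty": -0.018, "tz": 0.000, "ax": 0, "ay": 0, "az": 0}, {"tx": -0.266, "ty": -0.051, "tz": 0.000, "ax": 0, "ay": 0, "az": 0}, {"tx": -0.307, "ty": -0.094, "tz": 0.000, "ax": 0, "ay": 0, "az": 0}, {"tx": -0.337, "ty": -0.144, "tz": 0.000, "ax": 0, "ay": 0, "az": 0}, {"tx": -0.357, "ty": -0.199, "tz": 0.000, "ax": 0, "ay": 0, "az": 0}, {"tx": -0.365, "ty": -0.257, "tz": 0.000, "ax": 0, "ay": 0, "az": 0}, {"tx": -0.365, "ty": -0.257, "tz": 0.000, "ax": 0, "ay": 0, "az": 0}]
```

Call:
{"method": "carry_out", "body": {
  "targets": [
    {"tx": -0.047,"ty": 0.012,"tz": 0,"ax": 0,"ay": 0,"az": 0},
    {"tx": -0.106,"ty": 0.014,"tz": 0,"ax": 0,"ay": 0,"az": 0},
    {"tx": -0.164,"ty": 0.004,"tz": 0,"ax": 0,"ay": 0,"az": 0},
    {"tx": -0.218,"ty": -0.018,"tz": 0,"ax": 0,"ay": 0,"az": 0},
    {"tx": -0.266,"ty": -0.051,"tz": 0,"ax": 0,"ay": 0,"az": 0},
    {"tx": -0.307,"ty": -0.094,"tz": 0,"ax": 0,"ay": 0,"az": 0},
    {"tx": -0.337,"ty": -0.144,"tz": 0,"ax": 0,"ay": 0,"az": 0},
    {"tx": -0.357,"ty": -0.199,"tz": 0,"ax": 0,"ay": 0,"az": 0},
    {"tx": -0.365,"ty": -0.257,"tz": 0,"ax": 0,"ay": 0,"az": 0},
    {"tx": -0.365,"ty": -0.257,"tz": 0,"ax": 0,"ay": 0,"az": 0}
  ]
}}

```text
time: 20.82
ee_pos: [427.5, -112.6, 247.0]
eef_rot: [[0.972, -0.233, 0.005], [-0.233, -0.972, 0.001], [0.005, -0.003, -1.0]]
ft_force: [3.4, -1.5, 0.1]
width: 15.9
```

```bash
python3 circ.py 469.6 -112.9 538.3 646.3 9 1
```

```text
t 20.825 ang now 179.54672319113067 rad 42.07908286088112 f [ 3.4 -1.5  0.1] w 15.86290363622044
[{"tx": 0.005, "ty": -0.052, "tz": 0.000, "ax": 0, "ay": 0, "az": 0}, {"tx": 0.021, "ty": -0.108, "tz": 0.000, "ax": 0, "ay": 0, "az": 0}, {"tx": 0.049, "ty": -0.160, "tz": 0.000, "ax": 0, "ay": 0, "az": 0}, {"tx": 0.087, "ty": -0.205, "tz": 0.000, "ax": 0, "ay": 0, "az": 0}, {"tx": 0.133, "ty": -0.240, "tz": 0.000, "ax": 0, "ay": 0, "az": 0}, {"tx": 0.186, "ty": -0.266, "tz": 0.000, "ax": 0, "ay": 0, "az": 0}, {"tx": 0.243, "ty": -0.280, "tz": 0.000, "ax": 0, "ay": 0, "az": 0}, {"tx": 0.302, "ty": -0.281, "tz": 0.000, "ax": 0, "ay": 0, "az": 0}, {"tx": 0.359, "ty": -0.271, "tz": 0.000, "ax": 0, "ay": 0, "az": 0}, {"tx": 0.359, "ty": -0.271, "tz": 0.000, "ax": 0, "ay": 0, "az": 0}]
```

Call:
{"method": "carry_out", "body": {
  "targets": [
    {"tx": 0.005,"ty": -0.052,"tz": 0,"ax": 0,"ay": 0,"az": 0},
    {"tx": 0.021,"ty": -0.108,"tz": 0,"ax": 0,"ay": 0,"az": 0},
    {"tx": 0.049,"ty": -0.16,"tz": 0,"ax": 0,"ay": 0,"az": 0},
    {"tx": 0.087,"ty": -0.205,"tz": 0,"ax": 0,"ay": 0,"az": 0},
    {"tx": 0.133,"ty": -0.24,"tz": 0,"ax": 0,"ay": 0,"az": 0},
    {"tx": 0.186,"ty": -0.266,"tz": 0,"ax": 0,"ay": 0,"az": 0},
    {"tx": 0.243,"ty": -0.28,"tz": 0,"ax": 0,"ay": 0,"az": 0},
    {"tx": 0.302,"ty": -0.281,"tz": 0,"ax": 0,"ay": 0,"az": 0},
    {"tx": 0.359,"ty": -0.271,"tz": 0,"ax": 0,"ay": 0,"az": 0},
    {"tx": 0.359,"ty": -0.271,"tz": 0,"ax": 0,"ay": 0,"az": 0}
  ]
}}

```text
time: 22.08
ee_pos: [483.0, -153.0, 247.0]
eef_rot: [[0.973, -0.233, 0.007], [-0.233, -0.973, 0.001], [0.007, -0.003, -1.0]]
ft_force: [2.2, -0.8, 1.5]
width: 16.0
```

```bash
python3 circ.py 469.6 -112.9 646.3 712 7 2
```

```text
t 22.075 ang now -71.4881239778321 rad 42.33746897174395 f [ 2.2 -0.8  1.5] w 16.04813850201237
[{"tx": 0.032, "ty": 0.015, "tz": -0.000, "ax": 0, "ay": 0, "az": 0}, {"tx": 0.071, "ty": 0.038, "tz": -0.000, "ax": 0, "ay": 0, "az": 0}, {"tx": 0.106, "ty": 0.068, "tz": -0.000, "ax": 0, "ay": 0, "az": 0}, {"tx": 0.136, "ty": 0.102, "tz": -0.000, "ax": 0, "ay": 0, "az": 0}, {"tx": 0.160, "ty": 0.142, "tz": -0.000, "ax": 0, "ay": 0, "az": 0}, {"tx": 0.178, "ty": 0.184, "tz": -0.000, "ax": 0, "ay": 0, "az": 0}, {"tx": 0.188, "ty": 0.229, "tz": -0.000, "ax": 0, "ay": 0, "az": 0}, {"tx": 0.188, "ty": 0.229, "tz": -0.000, "ax": 0, "ay": 0, "az": 0}, {"tx": 0.188, "ty": 0.229, "tz": -0.000, "ax": 0, "ay": 0, "az": 0}]
```

Call:
{"method": "carry_out", "body": {
  "targets": [
    {"tx": 0.032,"ty": 0.015,"tz": 0,"ax": 0,"ay": 0,"az": 0},
    {"tx": 0.071,"ty": 0.038,"tz": 0,"ax": 0,"ay": 0,"az": 0},
    {"tx": 0.106,"ty": 0.068,"tz": 0,"ax": 0,"ay": 0,"az": 0},
    {"tx": 0.136,"ty": 0.102,"tz": 0,"ax": 0,"ay": 0,"az": 0},
    {"tx": 0.16,"ty": 0.142,"tz": 0,"ax": 0,"ay": 0,"az": 0},
    {"tx": 0.178,"ty": 0.184,"tz": 0,"ax": 0,"ay": 0,"az": 0},
    {"tx": 0.188,"ty": 0.229,"tz": 0,"ax": 0,"ay": 0,"az": 0},
    {"tx": 0.188,"ty": 0.229,"tz": 0,"ax": 0,"ay": 0,"az": 0},
    {"tx": 0.188,"ty": 0.229,"tz": 0,"ax": 0,"ay": 0,"az": 0}
  ]
}}

```text
time: 23.2
ee_pos: [511.3, -118.2, 247.0]
eef_rot: [[0.973, -0.232, 0.008], [-0.232, -0.973, 0.002], [0.007, -0.004, -1.0]]
ft_force: [0.9, 1.6, 2.2]
width: 15.9
```

```bash
python3 circ.py 469.6 -112.9 712 718.3 3 2
```

```text
t 23.2 ang now -7.209845952342152 rad 42.05835396025492 f [0.9 1.6 2.2] w 15.859180846158218
[{"tx": 0.000, "ty": 0.006, "tz": -0.000, "ax": 0, "ay": 0, "az": 0}, {"tx": 0.001, "ty": 0.017, "tz": -0.000, "ax": 0, "ay": 0, "az": 0}, {"tx": 0.002, "ty": 0.027, "tz": -0.000, "ax": 0, "ay": 0, "az": 0}, {"tx": 0.002, "ty": 0.027, "tz": -0.000, "ax": 0, "ay": 0, "az": 0}, {"tx": 0.002, "ty": 0.027, "tz": -0.000, "ax": 0, "ay": 0, "az": 0}]
```

Call:
{"method": "carry_out", "body": {
  "targets": [
    {"tx": 0,"ty": 0.01,"tz": 0,"ax": 0,"ay": 0,"az": 0},
    {"tx": 0.001,"ty": 0.018,"tz": 0,"ax": 0,"ay": 0,"az": 0},
    {"tx": 0.002,"ty": 0.026,"tz": 0,"ax": 0,"ay": 0,"az": 0},
    {"tx": 0.002,"ty": 0.026,"tz": 0,"ax": 0,"ay": 0,"az": 0},
    {"tx": 0.002,"ty": 0.026,"tz": 0,"ax": 0,"ay": 0,"az": 0},
    {"tx": 0.002,"ty": 0.026,"tz": 0,"ax": 0,"ay": 0,"az": 0}
  ]
}}

```text
time: 23.95
ee_pos: [511.6, -114.3, 247.0]
eef_rot: [[0.973, -0.232, 0.008], [-0.233, -0.973, 0.002], [0.007, -0.004, -1.0]]
ft_force: [-0.2, -1.0, 2.2]
width: 16.1
```

Run:
```python
from h import *
import circ
circ.rows((469.6,-112.9),[-1.7])
im=camera("wrist");cv2.imwrite("pics/w4.png",im)
im=camera("scene");cv2.imwrite("pics/s4.png",im)
a=cv2.imread("pics/s3.png")[220:400,110:290];b=im[220:400,110:290]
cv2.imwrite("pics/cmp.png",cv2.resize(np.hstack([a,b]),None,fx=2.2,fy=2.2))
circ.rows((469.6,-112.9),[-1.7])
```

```text
t 23.95 ang now -1.8708616033570218 rad 42.00220046345125 f [-0.2 -1.   2.2] w 16.109960528297186
[{"tx": 0.000, "ty": 0.001, "tz": -0.000, "ax": 0, "ay": 0, "az": 0}]
t 24.05 ang now -1.8638123467103862 rad 42.010268215844654 f [ 1.1 -0.9  1.6] w 16.148093113370926
[{"tx": -0.000, "ty": 0.001, "tz": -0.000, "ax": 0, "ay": 0, "az": 0}]
```

View pics/w4.png

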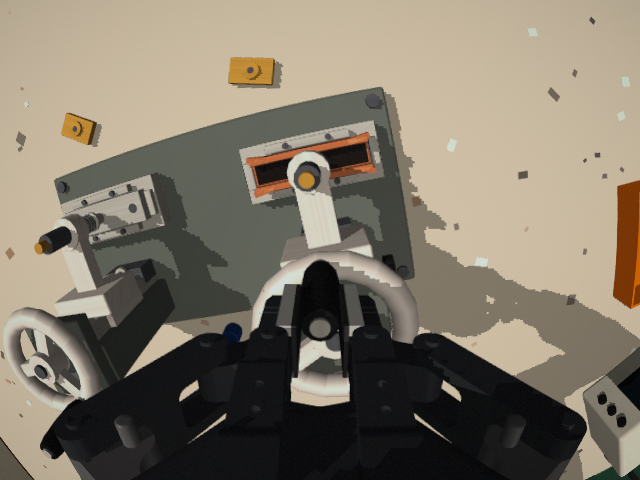

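View pics/cmp.png

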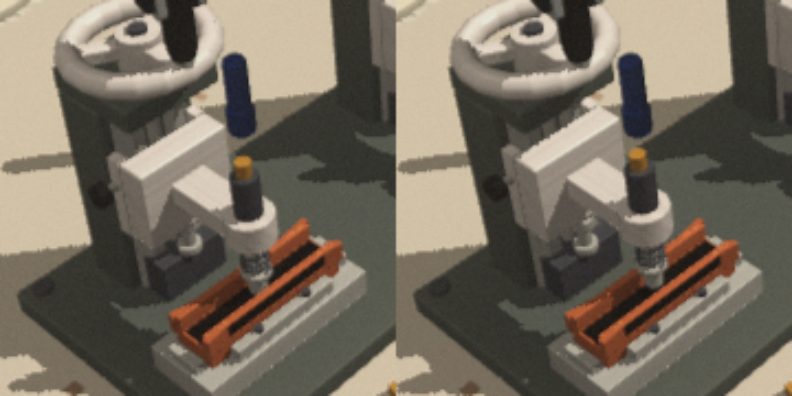

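The pictures show the carriage on its stop before (left crop) and lifted after (right). The handle is still between the pads at px ~(320,300), and the wheel isn't moving. Handing in.

```bash
python3 -c "
from h import *
print(ctrl.sign_off());s=ctrl.state();print(s['time'],s['ee_pos'],s['width'])"
```

```text
the job is handed in; nothing more can be done
None
the job is handed in; nothing more can be done
```

The right station's wheel is set two full turns up from its stop, and the gripper is still holding the handle there. That is the station with the copper shoe.

- **Winding down:** I gripped the handle and wound it clockwise about 1½ turns. It met no resistance the first time it passed the stop direction. On the second pass it hit firm: at TCP y ≈ -114.3 mm, a push of 11–12 N moved it no further.
- **Backing off:** I then wound it 720° anticlockwise, finishing at TCP (511.6, -114.3). That is within about 0.3° of the stop reading, an angle of -1.9° about the hub.
- **Last checks:** The force on the tool was about 1 N sideways, the jaws were still on the handle (16.1 mm opening), and the angle held steady between the last two readings. The pictures show the carriage sitting on its stop before the back-off and lifted by roughly two threads' worth after. In the last pictures the shoe, bar, brass pads, gauge pin and left wheel look unmoved.
- **Time:** about 24 s of the 69 s allowed. No check failed or disagreed. The early hub and handle estimates differed by 2–4 mm between cameras, and I corrected the circle's centre from the contact forces.

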